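Pack carved stone tiles in sprung-cover cases

ROBOT

A 6-joint arm with a two-finger parallel gripper is mounted at the origin on the work surface. World frame = base frame: x ahead of the robot, y to its left, z up, the work surface at z = 0. Lengths are in m, angles in rad, forces in N, time in s.
With the tool pointing down it reaches from about 0.35 to 1 m from the base axis. Payload 7.1 kg.
Tool frame: the origin (TCP) lies midway between the tips of the shut fingers; the grasp point (between the pads) lies r.grip_point_offset behind it (r.grip_point_offset is the distance from the TCP to the grasp point, in m); z points along the fingers, y is the line along which they close (so a half turn about z gives the same grasp; the last joint's range is limited). The gripper opens to 85 mm and grips with 20 to 120 N. Pads are 22 mm wide; open, the fingers measure 114 mm over their backs; the gripper's body (76 mm by 85 mm) begins 54 mm behind the grasp point. The pads swing forward as they close: fully open they stand 13 mm farther back than shut.
Start: joints at [-1.194, 0.423, 1.63, -0, 1.089, -0.019], TCP at [0.241, -0.577, 0.231] pointing down, gripper open.
Joint ranges: [-3, 3], [-0.9, 2.11], [0.09, 2.58], [-1.31, 4.45], [0.11, 2.69], [-2.54, 2.54]. Speed limits (rad/s): [2.39, 2.39, 3.01, 3.14, 3.14, 3.14].

INTERFACE

Orientations are given as [roll, pitch, yaw] about the fixed x, y, z axes, in that order (R = Rz(yaw) Ry(pitch) Rx(roll)).
In Python, from workcell import r gives the robot as it stands.
- The arm moves only by the tool send_rows, never from a script. Its argument "commands" is a list of rows, each a list of 2 entries, a list of its own where there are three numbers: the shift along the world's x, y, z in m, then the turn, a rotation vector about the world's x, y, z in rad. A call has 1 to 12 rows; each row is the pose to reach, as a shift and turn from the pose commanded when the call began; what a row does not reach only later rows make up. A row lasts 1/12 s, in which the tool goes at most 41.7 mm and 7.16 degrees, less where a joint would pass 70% of its speed; a pose out of reach is approached as far as the arm can. A call with a gripper value outside its range is refused whole. "jaw" is the opening in per cent of the stroke, from 0 (shut) to 100 (fully open), set as the call begins (left out, the last holds). The fingers move at their own pace and stop on an object; "newtons" is the grip in N (left out, the last holds). Time passes only in rows, so rows that repeat a pose let the fingers close. It gives the time, the measured TCP pose, the force, the opening and the grip force at its end, in the units of the state.
- r.observe(): the state, without advancing time (a new reading comes with each control period).
- r.capture(name): name is "scene" or "top"; returns a dict with "image" (400x640x3 uint8, blue, green, red), "fx", "fy", "cx", "cy" (pixels), "rvec" (rotation vector, rad) and "tvec" (3), from world to camera coordinates, as OpenCV has them. Camera axes: x right, y down, z forward; pixel columns grow to the right and rows downward; lengths in m; the calibration is good to about 2 mm. A picture is of the moment at which its call begins. There is no depth.
- r.sign_off(): hands the job in; it is judged then, once.
The state is a dict: "t": time; "joints": joint angles; "qvel": joint speeds; "tau": joint torques, N m; "tool_pos": TCP position; "tool_rot": TCP orientation; "contact_force": force on the tool from outside, world axes, zero at the start; "moment": the same for the moment, N m; "gripper_width": finger opening in m; "grip_force": force on a finger pad.
Only numpy, scipy, OpenCV 4.12 (cv2) and the standard library are available. Lean on these libraries where they do the work, as an engineer would, in place of code of your own. Each camera call takes 0.05 s, during which the arm holds its last target. There are 200 camera calls.

TASK

Pack the loose carved tiles on the bench: each goes flat into the open wooden case that already holds a tile of the same stone, on top of that tile, with one green separator sheet laid flat between the two (a sheet may be left over). Then press the clear covers of all three cases down until the catch snaps and holds them shut, also on a case that gets no second tile, and leave the other things on the bench where they are.

Things in the scene. Friction and masses are not known exactly. Their poses are not given: they have to be found in the camera images.
- case_slate: fixed wooden case with the dark blue-grey slate tile in it. Origin: centre of underside, on the bench; x from catch end (-x) to hinge end (+x), z up. Inner floor at z = 6, inside 94 (x) x 64 mm (y), walls up to z = 53. End walls 6 mm thick, full width; side walls 5 mm thick, only at |x| = 28 to 47: between them a 56 mm notch in each long side, open down to the floor, leaves room for a finger
- cover_slate (a joint): angle (rad) of the clear hinged cover: 0 = shut, 2.0 = fully open (25 degrees beyond upright). Hinge line: along the case's y at x = +60, z = 57 mm (case frame). A damped spring pushes it open (0.3 N m when shut, almost none when open); it rises if let go before the catch snaps. Pressed on the orange strip, the last few mm take about 10 N; then it snaps in and stays at about 0
- cover_slate_edge (a point): middle of the orange strip near the cover's free edge, on its outer face (top when shut), 111 mm from the hinge line. Cover: rigid, 70 mm wide, 6 mm thick, 116 mm long plus 8 mm brass lip. The case's spring catch (round steel nose, 26 mm wide, at x = -65, z = 63 mm in the case frame) gives way to -x as the lip is pressed past it and snaps over it; do not push on the catch
- bed_slate_center (a point): centre of the dark blue-grey slate tile (84 x 54 x 16 mm, its x along its length, z up) that already lies on the floor of case_slate
- tile_slate_center (a point): centre of the loose carved dark blue-grey slate tile lying on the bench, 84 (its x) x 54 (its y) x 16 mm (z, up), about 170 g; may be absent. To be packed in case_slate
- case_terracotta: fixed wooden case with the orange-brown terracotta tile in it. Origin: centre of underside, on the bench; x from catch end (-x) to hinge end (+x), z up. Inner floor at z = 6, inside 94 (x) x 64 mm (y), walls up to z = 53. End walls 6 mm thick, full width; side walls 5 mm thick, only at |x| = 28 to 47: between them a 56 mm notch in each long side, open down to the floor, leaves room for a finger
- cover_terracotta (a joint): angle (rad) of the clear hinged cover: 0 = shut, 2.0 = fully open (25 degrees beyond upright). Hinge line: along the case's y at x = +60, z = 57 mm (case frame). A damped spring pushes it open (0.3 N m when shut, almost none when open); it rises if let go before the catch snaps. Pressed on the orange strip, the last few mm take about 10 N; then it snaps in and stays at about 0
- cover_terracotta_edge (a point): middle of the orange strip near the cover's free edge, on its outer face (top when shut), 111 mm from the hinge line. Cover: rigid, 70 mm wide, 6 mm thick, 116 mm long plus 8 mm brass lip. The case's spring catch (round steel nose, 26 mm wide, at x = -65, z = 63 mm in the case frame) gives way to -x as the lip is pressed past it and snaps over it; do not push on the catch
- bed_terracotta_center (a point): centre of the orange-brown terracotta tile (84 x 54 x 16 mm, its x along its length, z up) that already lies on the floor of case_terracotta
- tile_terracotta_center (a point): centre of the loose carved orange-brown terracotta tile lying on the bench, 84 (its x) x 54 (its y) x 16 mm (z, up), about 170 g; may be absent. To be packed in case_terracotta
- case_marble: fixed wooden case with the off-white marble tile in it. Origin: centre of underside, on the bench; x from catch end (-x) to hinge end (+x), z up. Inner floor at z = 6, inside 94 (x) x 64 mm (y), walls up to z = 53. End walls 6 mm thick, full width; side walls 5 mm thick, only at |x| = 28 to 47: between them a 56 mm notch in each long side, open down to the floor, leaves room for a finger
- cover_marble (a joint): angle (rad) of the clear hinged cover: 0 = shut, 2.0 = fully open (25 degrees beyond upright). Hinge line: along the case's y at x = +60, z = 57 mm (case frame). A damped spring pushes it open (0.3 N m when shut, almost none when open); it rises if let go before the catch snaps. Pressed on the orange strip, the last few mm take about 10 N; then it snaps in and stays at about 0
- cover_marble_edge (a point): middle of the orange strip near the cover's free edge, on its outer face (top when shut), 111 mm from the hinge line. Cover: rigid, 70 mm wide, 6 mm thick, 116 mm long plus 8 mm brass lip. The case's spring catch (round steel nose, 26 mm wide, at x = -65, z = 63 mm in the case frame) gives way to -x as the lip is pressed past it and snaps over it; do not push on the catch
- bed_marble_center (a point): centre of the off-white marble tile (84 x 54 x 16 mm, its x along its length, z up) that already lies on the floor of case_marble
- tile_marble_center (a point): centre of the loose carved off-white marble tile lying on the bench, 84 (its x) x 54 (its y) x 16 mm (z, up), about 170 g; may be absent. To be packed in case_marble
- sheet_1_center (a point): centre of a stiff green foam-board separator sheet, 84 (its x) x 54 (its y) x 8 mm (z, up), about 30 g, lying on the bench; the three sheets are alike
- sheet_2_center (a point): centre of a stiff green foam-board separator sheet, 84 (its x) x 54 (its y) x 8 mm (z, up), about 30 g, lying on the bench; the three sheets are alike
- sheet_3_center (a point): centre of a stiff green foam-board separator sheet, 84 (its x) x 54 (its y) x 8 mm (z, up), about 30 g, lying on the bench; the three sheets are alike
- sanding_block: bystander, to be left where it is: wooden sanding block with a black rubber sole, 80 x 42 x 26 mm
- tape_roll: bystander, to be left where it is: blue roll of tape lying flat, 76 mm across, 24 mm high
- brush: bystander, to be left where it is: dusting brush, 170 mm long, lying flat
- chisel: bystander, to be left where it is: carving chisel with dark wooden handle, 170 mm long, lying flat
- offcut: bystander, to be left where it is: pale plaster offcut, 75 x 55 x 35 mm
There are look-alikes about, which are no part of the job. Leave any purple or red look-alike of the part that bears sheet_3_center alone. What is shaped like the part that bears tile_terracotta_center but red or turquoise is not meant.

How it is judged:
At the end, for the whole second after the job is handed in: All three covers shut and held (angle below 0.05 rad); first tiles flat on the case floors; each loose tile in the case of its own stone, centre within 9 mm of the case's middle along and across and 34 to 42 mm above the bench, one sheet beneath it (centres within 24 mm) (value of joint each of cover_slate, cover_terracotta, cover_marble below 0.05 rad and x of bed_slate_center in the frame of case_slate between -0.009 and 0.009 m and y of bed_slate_center in the frame of case_slate between -0.009 and 0.009 m and z of bed_slate_center in the frame of case_slate between 0.01 and 0.018 m and angle between each of bed_slate_center, bed_terracotta_center, bed_marble_center's own z axis and vertical below 0.1 rad and x of tile_slate_center in the frame of case_slate between -0.009 and 0.009 m and y of tile_slate_center in the frame of case_slate between -0.009 and 0.009 m and z of tile_slate_center in the frame of case_slate between 0.034 and 0.042 m and distance between any of sheet_1_center, sheet_2_center, sheet_3_center and tile_slate_center below 0.024 m and x of bed_terracotta_center in the frame of case_terracotta between -0.009 and 0.009 m and y of bed_terracotta_center in the frame of case_terracotta between -0.009 and 0.009 m and z of bed_terracotta_center in the frame of case_terracotta between 0.01 and 0.018 m and x of tile_terracotta_center in the frame of case_terracotta between -0.009 and 0.009 m and y of tile_terracotta_center in the frame of case_terracotta between -0.009 and 0.009 m and z of tile_terracotta_center in the frame of case_terracotta between 0.034 and 0.042 m and distance between any of sheet_1_center, sheet_2_center, sheet_3_center and tile_terracotta_center below 0.024 m and x of bed_marble_center in the frame of case_marble between -0.009 and 0.009 m and y of bed_marble_center in the frame of case_marble between -0.009 and 0.009 m and z of bed_marble_center in the frame of case_marble between 0.01 and 0.018 m and x of tile_marble_center in the frame of case_marble between -0.009 and 0.009 m and y of tile_marble_center in the frame of case_marble between -0.009 and 0.009 m and z of tile_marble_center in the frame of case_marble between 0.034 and 0.042 m and distance between any of sheet_1_center, sheet_2_center, sheet_3_center and tile_marble_center below 0.024 m); the robot touches nothing.
It fails at once if the sanding block is moved more than 5 cm (distance of sanding_block from where it was at the start of the episode above 0.05 m).
It fails at once if the tape roll is moved more than 5 cm (distance of tape_roll from where it was at the start of the episode above 0.05 m).
It fails at once if the brush is moved more than 5 cm (distance of brush from where it was at the start of the episode above 0.05 m).
It fails at once if the chisel is moved more than 5 cm (distance of chisel from where it was at the start of the episode above 0.05 m).
It fails at once if the offcut is moved more than 5 cm (distance of offcut from where it was at the start of the episode above 0.05 m).
Of tile_slate, tile_terracotta, tile_marble only 2 to 3 are there at a start; the rules pass over those that are not, and their reading is None.
At some moment in a run one of tile_slate, tile_terracotta, tile_marble, sheet_1, sheet_2, sheet_3 may be knocked a few centimetres aside while the robot is not near it.
Once in a run the grip may slacken for a moment while it holds something.
It also fails if it takes over 210 s, if anything falls off the work surface, if the arm or the gripper's body presses on something with over 40 N, if the wrist force passes 120 N, or if a joint passes its speed limit or range.

## Working session

There is one attempt and no reset: what is moved stays moved. The work goes in short steps, Python scripts to look and compute and a tool call to move; the robot and the scene stay as the last step left them, time stands still between calls to the robot, and variables do not carry over. Pictures are saved under pics/ and viewed, at most 14 in all, crops included, and the job is handed in when it is done.

Besides the shell and the picture viewer there is one more tool, called after "Request:" by a JSON object that holds its "op" and its "data", one argument or row to a line. send_rows: Moves the arm, as the interface text tells. Its arguments: {"type":"object","properties":{"commands":{"type":"array","items":{"type":"array"}},"jaw":{"type":"number"},"newtons":{"type":"number"}},"required":["commands"]}

```bash
ls; mkdir -p pics
cat > h.py <<'E'
import numpy as np, cv2
from workcell import r
def cam(n):
    c=r.capture(n); R=cv2.Rodrigues(np.array(c['rvec'],float))[0]; t=np.array(c['tvec'],float).ravel()
    return dict(im=np.array(c['image'],np.uint8),R=R,t=t,K=(c['fx'],c['fy'],c['cx'],c['cy']))
def ray(c,p,z):
    fx,fy,cx,cy=c['K']; d=c['R'].T@np.array([(p[0]-cx)/fx,(p[1]-cy)/fy,1]); o=-c['R'].T@c['t']
    return o+d*(z-o[2])/d[2]
def proj(c,P):
    fx,fy,cx,cy=c['K']; q=c['R']@np.array(P)+c['t']; return q[0]/q[2]*fx+cx,q[1]/q[2]*fy+cy
E
python3 - <<'E'
from h import *
for n in('top','scene'):
    c=cam(n); cv2.imwrite(f'pics/{n}0.png',c['im']); print(n,-c['R'].T@c['t'],c['R'][2],c['K'])
print(r.observe(), r.grip_point_offset)
E
```

```text
pics
top [ 0.40122023 -0.0342333   1.17022613] [ 0.06299913 -0.01832918 -0.99784525] (395.7872117221419, 395.7872117221419, 323.22035506421014, 192.3181917085108)
scene [ 1.32193656 -0.10763789  0.99456912] [-0.68029389  0.0555141  -0.73083405] (487.6091903723825, 487.6091903723825, 317.57078280867483, 202.4332734957758)
{'t': 0.1, 'joints': array([-1.19397185e+00,  4.23773367e-01,  1.63061976e+00,  1.94263479e-05,
        1.08857936e+00, -1.90091624e-02]), 'qvel': array([-3.31060013e-04, -1.88435055e-03, -1.92578772e-03, -1.79407714e-05,
        6.39654924e-04,  1.21140035e-03]), 'tau': array([-8.19274446e-04, -5.58425474e+01, -2.82444799e+01, -7.23786752e-05,
        2.95940576e-03, -1.10725620e-05]), 'tool_pos': array([ 0.24082784, -0.57620425,  0.2306154 ]), 'tool_rot': array([-3.14021340e+00, -4.34233763e-05,  3.95824589e-01]), 'contact_force': array([ 0.14488735, -0.22524579, -0.16193005]), 'moment': array([ 0.01983808, -0.03308482, -0.00956724]), 'grip_force': 0.0, 'gripper_width': 0.08537519551450128} 0.0187
```

View pics/top0.png

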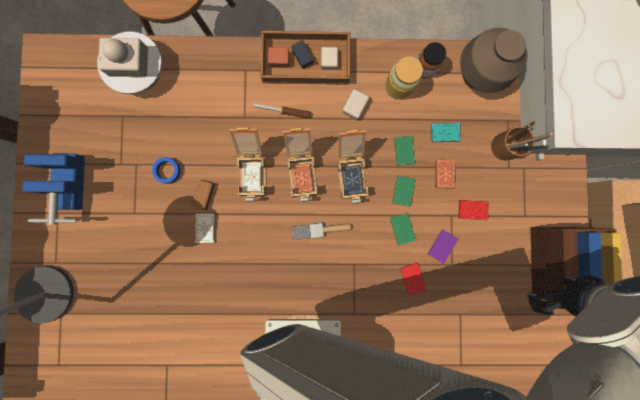

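View pics/scene0.png

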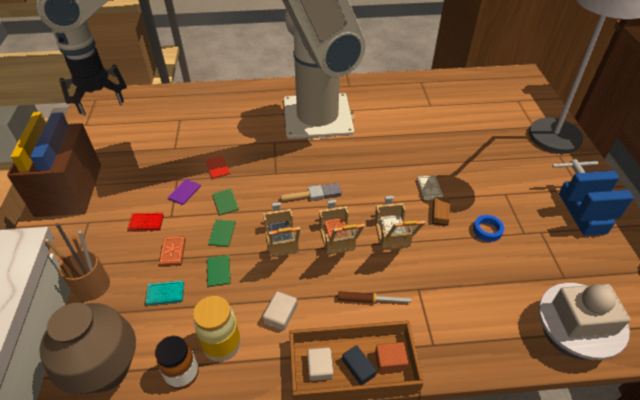

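Top view, candidates for each item:
- **Terracotta tile:** orange-brown at (446,174). Red (474,210) and (413,279) and turquoise (446,132) are look-alikes.
- **Marble tile:** (205,228). The offcut (356,104) and the tray pieces could be mistaken for it.
- **Slate tile:** none visible.
- **Sheets:** green at (404,151), (403,191) and (402,229). The purple at (443,246) and a red one are look-alikes.

The cases are marble (251,177), terracotta (302,180) and slate (352,180). I'll check this with one close crop.

Run:
```python
import cv2,numpy as np
t=cv2.imread('pics/top0.png')
a=cv2.resize(t[115:300,190:500],(800,477),interpolation=cv2.INTER_CUBIC)
cv2.imwrite('pics/crop0.png',a)
h=cv2.cvtColor(t,cv2.COLOR_BGR2HSV)
for n,p in dict(terr=(446,164),red1=(474,203),red2=(413,272),marb=(205,240),bedT=(302,170),off=(356,104),g1=(404,151),purple=(443,246)).items(): print(n,h[p[1]-1:p[1]+2,p[0]-1:p[0]+2].reshape(-1,3).mean(0).round())
```

```text
terr [  8. 150. 190.]
red1 [  0. 189. 209.]
red2 [  0. 186. 217.]
marb [ 26.  33. 220.]
bedT [  8. 148. 199.]
off [ 17.  52. 218.]
g1 [ 70. 122. 133.]
purple [144. 135. 149.]
```

View pics/crop0.png

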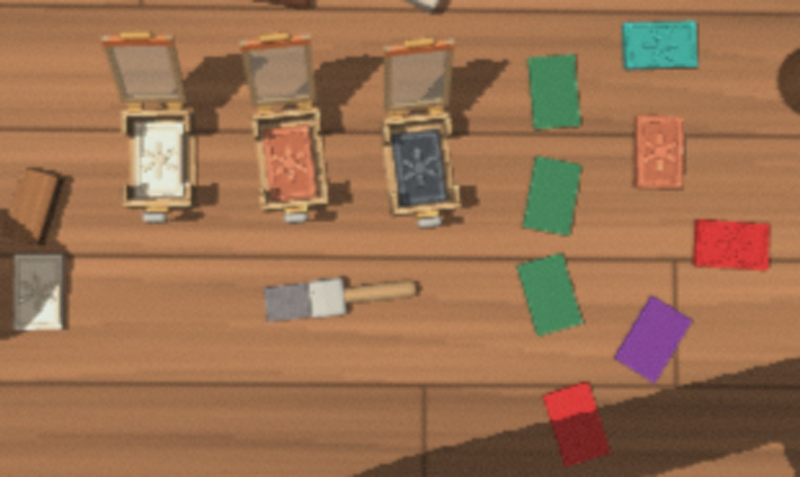

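Hue confirms it: terracotta (446,174) at hue 8 matches the bed at hue 8, while both reds are hue 0. The marble tile at (205,228) is half in shadow, and there is no loose slate. Next I'll measure.

```bash
cat >> h.py <<'E'
H=dict(green=((55,70,60),(85,255,255)),terr=((4,110,90),(11,190,255)),slate=((95,30,20),(130,255,120)),white=((15,0,90),(45,60,255)))
U=4
def blobs(c,lo,hi,z,amin=300,amax=1400,roi=None):
    im=cv2.resize(c['im'],None,fx=U,fy=U,interpolation=cv2.INTER_CUBIC)
    m=cv2.inRange(cv2.cvtColor(im,cv2.COLOR_BGR2HSV),lo,hi)
    if roi: q=np.zeros_like(m); x0,y0,x1,y1=[v*U for v in roi]; q[y0:y1,x0:x1]=m[y0:y1,x0:x1]; m=q
    out=[]
    for k in cv2.findContours(m,cv2.RETR_EXTERNAL,cv2.CHAIN_APPROX_NONE)[0]:
        a=cv2.contourArea(k)/U**2
        if not amin<a<amax: continue
        px=(cv2.convexHull(k).reshape(-1,2)+.5)/U-.5
        w=np.array([ray(c,p,z)[:2] for p in px],np.float32)
        (x,y),(l,s),an=cv2.minAreaRect(w*1000)
        if l<s: l,s=s,l; an+=90
        an=(an+90)%180-90
        out.append(dict(px=px.mean(0).round(1),a=round(a),xy=(round(x,1),round(y,1)),ls=(round(l,1),round(s,1)),yaw=round(an,1)))
    return sorted(out,key=lambda o:o['px'][0])
def show(t,bs):
    for b in bs: print(t,*[f'{k}={v}' for k,v in b.items()])
E
python3 - <<'E'
from h import *
T,S=cam('top'),cam('scene')
show('Tgreen',blobs(T,*H['green'],.008)); show('Sgreen',blobs(S,*H['green'],.008,150))
show('Tterr',blobs(T,*H['terr'],.016,roi=(425,155,465,195)))
show('Sterr',blobs(S,*H['terr'],.016,100,roi=(150,230,195,270)))
show('Tmarb',blobs(T,*H['white'],.016,100,roi=(185,205,225,250)))
show('Smarb',blobs(S,*H['white'],.016,60,roi=(405,170,450,205)))
show('Tslatebed',blobs(T,*H['slate'],.022,100,roi=(330,160,372,200)))
show('Tmarbbed',blobs(T,*H['white'],.022,100,roi=(230,155,270,200)))
show('Tterrbed',blobs(T,*H['terr'],.022,60,roi=(283,160,322,200)))
o=((5,150,120),(16,255,255))
show('Tstrip',blobs(T,*o,.158,15,200,roi=(225,120,375,140)))
show('Sstrip',blobs(S,*o,.158,15,300,roi=(260,210,430,260)))
im=T['im'];h=cv2.cvtColor(im,cv2.COLOR_BGR2HSV)
print('strip px',h[124:133,140-10+214],'\n',h[127:134,246])
a=cv2.resize(T['im'][118:205,225:380],None,fx=5,fy=5,interpolation=cv2.INTER_CUBIC)
cv2.imwrite('pics/cases.png',a)
E
```

```text
Tgreen px=[400.5 227.3] a=479 xy=(369.6, -289.7) ls=(82.3, 53.5) yaw=16.2
Tgreen px=[403.1 150.7] a=463 xy=(602.3, -296.0) ls=(81.6, 53.2) yaw=4.5
Tgreen px=[404.8 190.6] a=471 xy=(482.0, -293.3) ls=(81.8, 53.1) yaw=-10.7
Tgreen px=[443.9 131.6] a=491 xy=(658.2, -419.6) ls=(86.2, 53.8) yaw=-88.2
Sgreen px=[165.5 293.5] a=748 xy=(660.5, -418.7) ls=(85.8, 60.3) yaw=-88.1
Sgreen px=[215.9 269.6] a=566 xy=(607.1, -295.8) ls=(84.1, 51.9) yaw=4.7
Sgreen px=[220.4 233.4] a=440 xy=(487.2, -292.7) ls=(81.4, 50.9) yaw=-9.9
Sgreen px=[223.1 198.3] a=342 xy=(374.3, -288.6) ls=(78.5, 50.3) yaw=16.3
Tterr px=[443.5 172.8] a=557 xy=(533.0, -413.8) ls=(87.5, 59.9) yaw=-1.4
Sterr px=[171.8 250.8] a=621 xy=(542.0, -412.9) ls=(92.8, 58.3) yaw=-1.5
Tmarb px=[204.9 230. ] a=518 xy=(369.0, 286.3) ls=(85.2, 54.0) yaw=1.5
Tmarbbed px=[252.3 173.2] a=520 xy=(519.2, 152.3) ls=(86.9, 57.2) yaw=1.7
Tterrbed px=[300.8 178.4] a=508 xy=(515.6, 7.0) ls=(84.5, 54.8) yaw=7.4
Tstrip px=[241.2 130.8] a=68 xy=(623.4, 155.7) ls=(70.0, 10.2) yaw=-88.2
Tstrip px=[296.3 131.5] a=56 xy=(622.2, 18.1) ls=(69.6, 7.9) yaw=-83.3
Tstrip px=[352.5 133.6] a=58 xy=(618.6, -126.8) ls=(68.8, 9.0) yaw=-83.3
Sstrip px=[264.5 242. ] a=122 xy=(648.8, -171.4) ls=(54.2, 17.9) yaw=-0.4
Sstrip px=[265.8 218.4] a=79 xy=(579.8, -165.3) ls=(52.3, 29.4) yaw=-0.4
Sstrip px=[273.5 232.3] a=22 xy=(624.3, -150.3) ls=(22.5, 11.0) yaw=-77.0
Sstrip px=[273.6 257.9] a=16 xy=(694.4, -150.3) ls=(15.7, 7.6) yaw=-85.6
Sstrip px=[332.2 254.3] a=15 xy=(697.0, -26.8) ls=(17.1, 6.9) yaw=-76.6
Sstrip px=[386.5 250.3] a=17 xy=(697.2, 91.1) ls=(17.0, 6.7) yaw=84.8
strip px [[ 13 133 172]
 [ 13 132 174]
 [ 12 131 175]
 [ 13 134 175]
 [ 13 130 178]
 [ 12 132 168]
 [ 13 132 159]
 [ 13 135 162]
 [ 12 142 192]] 
 [[ 16 143 187]
 [ 18 146 213]
 [ 16 145 186]
 [ 12 168 153]
 [ 10 178 156]
 [ 10 143 159]
 [ 13  90 161]]
```

View pics/cases.png

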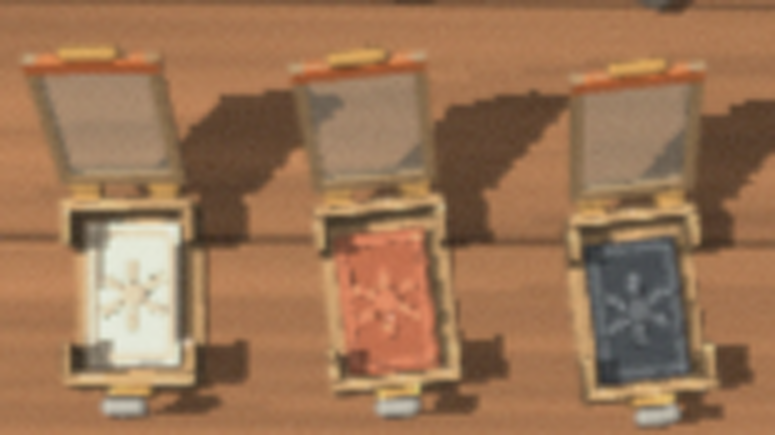

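The crop shows three open cases, marble, terracotta and slate from left to right. The rim corners are readable, for example marble at (63,199), (196,197), (199,384) and (66,385). I'll cast them onto z = 53 mm and compare with the strip estimates and the scene view.

Run:
```python
from h import *
T,S=cam('top'),cam('scene')
C=dict(marble=[(63,199),(196,197),(199,384),(66,385)],terr=[(315,210),(442,195),(460,380),(335,392)],slate=[(568,219),(696,205),(716,388),(588,400)])
ys=dict(marble=1.8,terr=6.9,slate=6.7)
dots=[]
for n,k in C.items():
    w=np.array([ray(T,((x+.5)/5-.5+225,(y+.5)/5-.5+118),.053)[:2]*1000 for x,y in k])
    rc=cv2.minAreaRect(w.astype(np.float32)); m=w.mean(0)
    e=w[0]+w[1]-w[2]-w[3]; f=w[0]+w[3]-w[1]-w[2]
    print(n,m.round(1),'L',np.linalg.norm(e)/2,'W',np.linalg.norm(f)/2,'yaw',np.degrees(np.arctan2(e[1],e[0])).round(1),np.degrees(np.arctan2(-f[0],f[1])).round(1))
    y=np.radians(ys[n]);R=np.array([[np.cos(y),-np.sin(y)],[np.sin(y),np.cos(y)]])
    for q in [(-53,-37),(-53,37),(53,37),(53,-37)]:
        P=m+R@np.array(q); dots.append((P[0]/1000,P[1]/1000,.053))
    P=m+R@np.array([-65,0]); dots.append((P[0]/1000,P[1]/1000,.063))
outs=[]
for c,(x0,y0,x1,y1) in((S,(255,185,425,265)),(T,(225,118,380,205))):
    im=cv2.resize(c['im'][y0:y1,x0:x1],None,fx=4.5,fy=4.5,interpolation=cv2.INTER_CUBIC)
    for d in dots:
        u,v=proj(c,d); cv2.circle(im,(int((u-x0+.5)*4.5),int((v-y0+.5)*4.5)),2,(255,0,255),-1)
    outs.append(cv2.copyMakeBorder(im,0,0,0,770-im.shape[1],cv2.BORDER_CONSTANT) if im.shape[1]<770 else im[:,:770])
o=np.vstack(outs)[:600]; cv2.imwrite('pics/fit.png',o); print(o.shape)
```

```text
marble [517.  150.3] L 105.95292948160701 W 74.9388075166031 yaw 1.9 1.1
terr [516.5   5.1] L 105.01790857943632 W 71.74276331586124 yaw 6.4 6.6
slate [ 512.7 -139.1] L 104.33870865207513 W 73.2280409828707 yaw 6.4 6.3
(600, 770, 3)
```

View pics/fit.png

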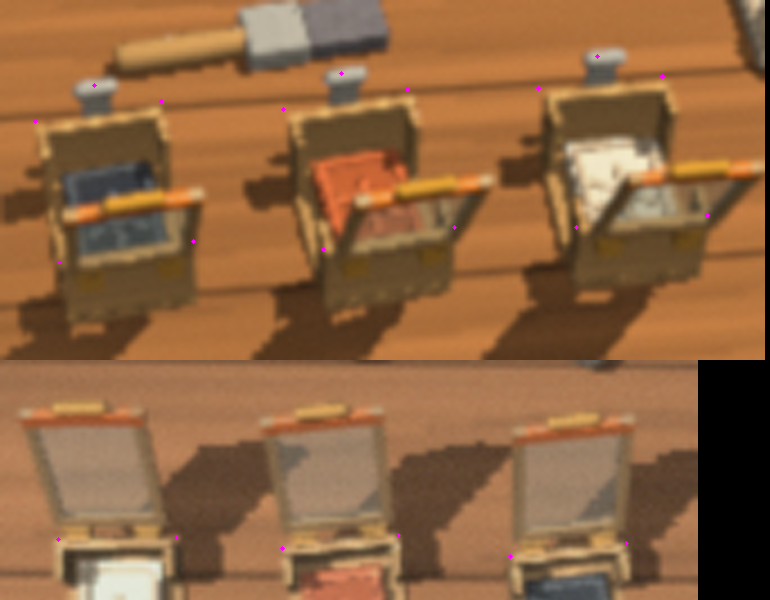

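Both views agree within about 3 mm. I'm taking the marble case as (518, 151.3) yaw 1.7° and the terracotta case as (517.3, 6) yaw 6.6°. First I'll pick up the middle green sheet.

Request:
{"op": "send_rows", "data": {
  "commands": [
    [[0.242,0.283,-0.03],[0,0,-0.58]],
    [[0.242,0.283,-0.03],[0,0,-0.58]],
    [[0.242,0.283,-0.03],[0,0,-0.58]],
    [[0.242,0.283,-0.03],[0,0,-0.58]],
    [[0.242,0.283,-0.03],[0,0,-0.58]],
    [[0.242,0.283,-0.03],[0,0,-0.58]],
    [[0.242,0.283,-0.03],[0,0,-0.58]],
    [[0.242,0.283,-0.03],[0,0,-0.58]],
    [[0.242,0.283,-0.03],[0,0,-0.58]],
    [[0.242,0.283,-0.03],[0,0,-0.58]],
    [[0.242,0.283,-0.15],[0,0,-0.58]],
    [[0.242,0.283,-0.15],[0,0,-0.58]]
  ],
  "jaw": 100,
  "newtons": 30
}}

```text
t: 1.3
tool_pos: [0.4859, -0.294, 0.1195]
tool_rot: [3.139, -0.007, -0.182]
contact_force: [-0.1, -0.9, -0.4]
gripper_width: 0.0851
grip_force: 0.0
```

Request:
{"op": "send_rows", "data": {
  "commands": [
    [[0,0,-0.03],[0,0,0]],
    [[0,0,-0.06],[0,0,0]],
    [[0,0,-0.085],[0,0,0]],
    [[0,0,-0.1],[0,0,0]],
    [[0,0,-0.1],[0,0,0]],
    [[0,0,-0.1],[0,0,0]]
  ]
}}

```text
t: 1.8
tool_pos: [0.4825, -0.2935, 0.0174]
tool_rot: [-3.141, 0.002, -0.184]
contact_force: [-0.0, 0.8, -0.3]
gripper_width: 0.0854
grip_force: 0.0
```

Run:
```python
from h import *
T,S=cam('top'),cam('scene')
show('Tgreen',blobs(T,*H['green'],.008,200))
a=cv2.resize(S['im'][200:270,180:270],(790,600),interpolation=cv2.INTER_CUBIC); cv2.imwrite('pics/g1.png',a)
o=r.observe(); print(o['tool_pos'],o['tool_rot'])
```

```text
Tgreen px=[402.5 149. ] a=459 xy=(602.2, -296.5) ls=(81.9, 54.2) yaw=4.7
Tgreen px=[444.6 131.6] a=491 xy=(658.5, -419.6) ls=(86.3, 54.5) yaw=-88.2
[ 0.48368112 -0.29424376  0.01906495] [ 3.14094639e+00 -1.58971576e-03 -1.84312850e-01]
```

View pics/g1.png

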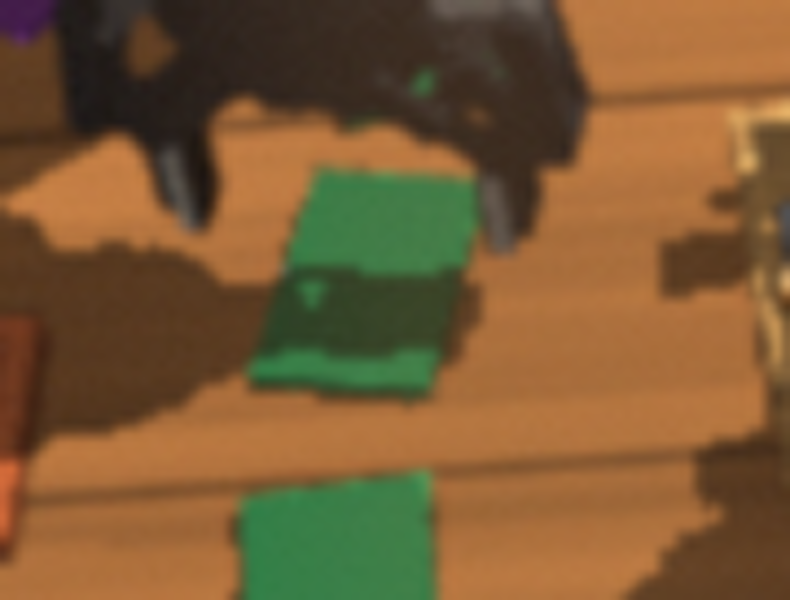

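The open fingers straddle the middle sheet, one on either side of it. Now lower and close.

Request:
{"op": "send_rows", "data": {
  "commands": [
    [[0,0,-0.012],[0,0,0]],
    [[0,0,-0.022],[0,0,0]],
    [[0,0,-0.022],[0,0,0]]
  ]
}}

```text
t: 2.15
tool_pos: [0.4822, -0.2932, -0.0053]
tool_rot: [-3.141, 0.002, -0.184]
contact_force: [-0.6, 0.2, 0.6]
gripper_width: 0.0855
grip_force: 0.0
```

Request:
{"op": "send_rows", "data": {
  "commands": [
    [[0,0,0],[0,0,0]],
    [[0,0,0],[0,0,0]],
    [[0,0,0],[0,0,0]],
    [[0,0,0],[0,0,0]],
    [[0,0,0],[0,0,0]],
    [[0,0,0],[0,0,0]],
    [[0,0,0],[0,0,0]],
    [[0,0,0],[0,0,0]]
  ],
  "jaw": 40,
  "newtons": 30
}}

```text
t: 2.82
tool_pos: [0.4834, -0.2939, -0.0035]
tool_rot: [3.141, -0.001, -0.184]
contact_force: [-0.9, -0.3, 6.3]
gripper_width: 0.0528
grip_force: 35.0
```

Request:
{"op": "send_rows", "data": {
  "commands": [
    [[0,0,0.02],[0,0,0]],
    [[0,0,0.06],[0,0,0]],
    [[0,0,0.1],[0,0,0]],
    [[0,0,0.14],[0,0,0]],
    [[0.003,0.03,0.16],[0,0,0.03]],
    [[0.007,0.065,0.16],[0,0,0.07]],
    [[0.012,0.1,0.16],[0,0,0.12]],
    [[0.016,0.14,0.16],[0,0,0.17]],
    [[0.021,0.18,0.16],[0,0,0.22]],
    [[0.025,0.22,0.16],[0,0,0.26]],
    [[0.03,0.26,0.16],[0,0,0.299]],
    [[0.034,0.285,0.16],[0,0,0.299]]
  ]
}}

```text
t: 3.82
tool_pos: [0.5165, -0.0055, 0.1559]
tool_rot: [-3.141, 0.0, 0.118]
contact_force: [0.5, -0.5, 0.1]
gripper_width: 0.0526
grip_force: 32.0
```

Request:
{"op": "send_rows", "data": {
  "commands": [
    [[0,0.008,0],[0,0,0]],
    [[0,0.015,0],[0,0,0]],
    [[0,0.015,-0.02],[0,0,0]],
    [[0,0.015,-0.05],[0,0,0]],
    [[0,0.015,-0.075],[0,0,0]],
    [[0,0.015,-0.075],[0,0,0]],
    [[0,0.015,-0.075],[0,0,0]]
  ]
}}

```text
t: 4.4
tool_pos: [0.5158, 0.0054, 0.0801]
tool_rot: [-3.141, 0.003, 0.114]
contact_force: [0.3, 0.6, -0.6]
gripper_width: 0.0529
grip_force: 32.0
```

Run:
```python
from h import *
T,S=cam('top'),cam('scene')
o=r.observe(); print(o['tool_pos'],o['tool_rot'],o['gripper_width'],o['grip_force'])
show('T',blobs(T,*H['green'],.09,40,roi=(270,140,340,220)))
show('Tall',blobs(T,*H['green'],.008,200)); show('Tterr',blobs(T,*H['terr'],.016,roi=(425,145,465,205)))
a=cv2.resize(S['im'][160:280,260:420],(400,300),interpolation=cv2.INTER_CUBIC)
b=cv2.resize(T['im'][120:220,240:373],(400,300),interpolation=cv2.INTER_CUBIC); cv2.imwrite('pics/p1.png',np.hstack([a,b]))
```

```text
[0.51772033 0.0056617  0.08203263] [ 3.14135493e+00 -1.21081393e-03  1.13815993e-01] 0.05318440667942054 31.99859082698822
Tall px=[401.7 230.4] a=472 xy=(369.7, -289.1) ls=(82.4, 53.0) yaw=15.6
Tall px=[403.1 150.7] a=465 xy=(601.6, -295.4) ls=(82.8, 54.6) yaw=4.6
Tall px=[444.5 131.9] a=491 xy=(658.2, -419.7) ls=(86.2, 53.8) yaw=-88.2
Tterr px=[445.8 173.2] a=558 xy=(532.3, -414.0) ls=(88.0, 60.6) yaw=-2.0
```

View pics/p1.png

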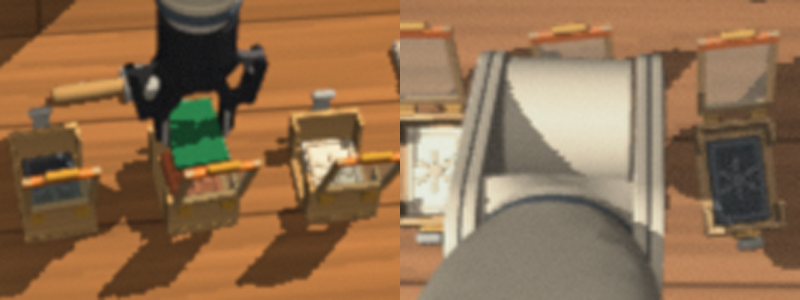

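The sheet is held level over the terracotta case. Lowering it now.

Request:
{"op": "send_rows", "data": {
  "commands": [
    [[0,0,-0.015],[0,0,0]],
    [[0,0,-0.03],[0,0,0]],
    [[0,0,-0.04],[0,0,0]],
    [[0,0,-0.05],[0,0,0]],
    [[0,0,-0.057],[0,0,0]],
    [[0,0,-0.061],[0,0,0]],
    [[0,0,-0.061],[0,0,0]]
  ]
}}

```text
t: 5.08
tool_pos: [0.5167, 0.0063, 0.0195]
tool_rot: [-3.141, 0.001, 0.115]
contact_force: [0.2, -0.0, -0.1]
gripper_width: 0.0528
grip_force: 32.0
```

Request:
{"op": "send_rows", "data": {
  "commands": [
    [[0,0,0],[0,0,0]],
    [[0,0,0],[0,0,0]],
    [[0,0,0],[0,0,0]],
    [[0,0,0],[0,0,0]],
    [[0,0,0.03],[0,0,0]],
    [[0,0,0.07],[0,0,0]],
    [[0,0,0.11],[0,0,0]],
    [[0,0,0.15],[0,0,0]],
    [[0,0,0.18],[0,0,0]]
  ],
  "jaw": 90
}}

```text
t: 5.83
tool_pos: [0.5176, 0.0064, 0.2035]
tool_rot: [3.141, -0.003, 0.115]
contact_force: [0.9, -0.6, -1.5]
gripper_width: 0.0768
grip_force: 0.0
```

Request:
{"op": "send_rows", "data": {
  "commands": [
    [[0.018,-0.421,0],[0,0,-0.14]],
    [[0.018,-0.421,0],[0,0,-0.14]],
    [[0.018,-0.421,0],[0,0,-0.14]],
    [[0.018,-0.421,0],[0,0,-0.14]],
    [[0.018,-0.421,0],[0,0,-0.14]],
    [[0.018,-0.421,0],[0,0,-0.14]],
    [[0.018,-0.421,0],[0,0,-0.14]],
    [[0.018,-0.421,0],[0,0,-0.14]],
    [[0.018,-0.421,0],[0,0,-0.14]],
    [[0.018,-0.421,0],[0,0,-0.14]],
    [[0.018,-0.421,0],[0,0,-0.14]],
    [[0.018,-0.421,-0.04],[0,0,-0.14]]
  ],
  "jaw": 100
}}

```text
t: 6.83
tool_pos: [0.5388, -0.4212, 0.1674]
tool_rot: [3.132, -0.012, -0.029]
contact_force: [1.4, -0.4, 0.0]
gripper_width: 0.0857
grip_force: 0.0
```

Run:
```python
from h import *
T,S=cam('top'),cam('scene')
o=r.observe(); print(o['tool_pos'],o['tool_rot'])
show('T',blobs(T,*H['green'],.03,100,roi=(270,140,340,220)))
show('S',blobs(S,*H['green'],.03,60,roi=(300,180,370,250)))
show('S',blobs(S,*H['green'],.008,60,roi=(200,180,230,290)))
show('Sterr',blobs(S,*H['terr'],.016,100,roi=(140,220,205,280)))
show('Smarb',blobs(S,*H['white'],.016,30,roi=(405,160,460,210)))
show('Tmarb',blobs(T,*H['white'],.016,100,roi=(175,200,235,255)))
cv2.imwrite('pics/p2.png',np.hstack([cv2.resize(c['im'][a:b,p:q],(390,390),interpolation=cv2.INTER_CUBIC) for c,a,b,p,q in((T,130,220,260,350),(S,180,270,130,220))]))
```

```text
[ 0.53177092 -0.41291744  0.15501304] [-3.13597213  0.00721685 -0.02651394]
T px=[301.9 176.7] a=492 xy=(515.9, 6.0) ls=(83.5, 52.5) yaw=6.7
S px=[334.  223.2] a=241 xy=(510.7, 6.0) ls=(67.1, 55.1) yaw=6.7
S px=[341.1 233.5] a=61 xy=(537.9, 15.8) ls=(37.7, 16.7) yaw=-83.2
S px=[216.3 271.5] a=566 xy=(607.0, -295.8) ls=(84.4, 51.9) yaw=4.7
S px=[221.4 202.4] a=269 xy=(374.9, -291.6) ls=(80.8, 46.8) yaw=13.3
Sterr px=[171.4 250.3] a=626 xy=(542.3, -413.0) ls=(92.6, 57.9) yaw=-1.2
Tmarb px=[204.  229.6] a=516 xy=(368.8, 286.7) ls=(85.1, 53.8) yaw=1.0
```

View pics/p2.png

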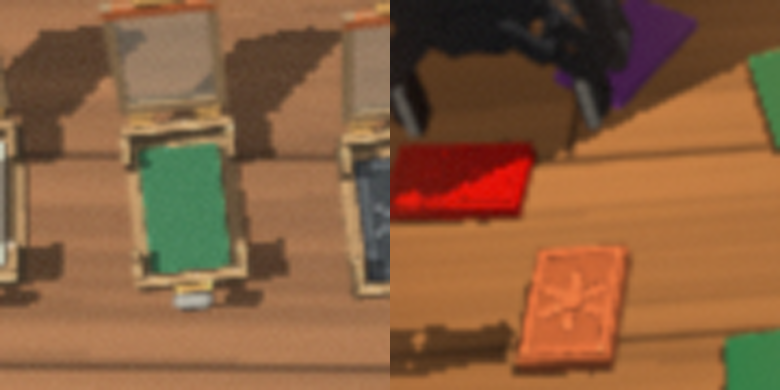

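The sheet lies flat and centred in the terracotta case at (516,6). The tile is at about (534,-415), right below the gripper. Descending.

Request:
{"op": "send_rows", "data": {
  "commands": [
    [[-0.001,-0.001,-0.04],[0,0,0]],
    [[-0.001,-0.001,-0.08],[0,0,0]],
    [[-0.001,-0.001,-0.11],[0,0,0]],
    [[-0.001,-0.001,-0.125],[0,0,0]],
    [[-0.001,-0.001,-0.125],[0,0,0]],
    [[-0.001,-0.001,-0.125],[0,0,0]]
  ]
}}

```text
t: 7.43
tool_pos: [0.5344, -0.4154, 0.0358]
tool_rot: [-3.141, 0.0, -0.025]
contact_force: [-0.5, -0.3, 0.7]
gripper_width: 0.0853
grip_force: 0.0
```

Request:
{"op": "send_rows", "data": {
  "commands": [
    [[0,0,-0.02],[0,0,0]],
    [[0,0,-0.032],[0,0,0]],
    [[0,0,-0.036],[0,0,0]],
    [[0,0,-0.036],[0,0,0]]
  ]
}}

```text
t: 7.77
tool_pos: [0.534, -0.4155, -0.0007]
tool_rot: [-3.141, 0.0, -0.025]
contact_force: [0.4, 0.4, -0.7]
gripper_width: 0.0851
grip_force: 0.0
```

Request:
{"op": "send_rows", "data": {
  "commands": [
    [[0,0,0],[0,0,0]],
    [[0,0,0],[0,0,0]],
    [[0,0,0],[0,0,0]],
    [[0,0,0],[0,0,0]],
    [[0,0,0],[0,0,0]],
    [[0,0,0],[0,0,0]],
    [[0,0,0],[0,0,0]],
    [[0,0,0],[0,0,0]]
  ],
  "jaw": 40,
  "newtons": 60
}}

```text
t: 8.43
tool_pos: [0.5348, -0.4163, 0.0004]
tool_rot: [3.14, -0.002, -0.025]
contact_force: [-0.5, 0.3, 5.4]
gripper_width: 0.0522
grip_force: 64.3
```

Request:
{"op": "send_rows", "data": {
  "commands": [
    [[0,0,0.02],[0,0,0]],
    [[0,0,0.055],[0,0,0]],
    [[0,0,0.095],[0,0,0]],
    [[0,0,0.13],[0,0,0]],
    [[-0.003,0.03,0.16],[0,0,0.03]],
    [[-0.008,0.065,0.18],[0,0,0.06]],
    [[-0.015,0.1,0.19],[0,0,0.09]],
    [[-0.017,0.14,0.19],[0,0,0.12]],
    [[-0.017,0.18,0.19],[0,0,0.14]],
    [[-0.017,0.22,0.19],[0,0,0.14]],
    [[-0.017,0.26,0.19],[0,0,0.14]],
    [[-0.017,0.3,0.19],[0,0,0.14]]
  ]
}}

```text
t: 9.43
tool_pos: [0.5164, -0.1139, 0.1894]
tool_rot: [3.142, -0.0, 0.114]
contact_force: [1.2, 0.6, -2.0]
gripper_width: 0.0527
grip_force: 63.8
```

Request:
{"op": "send_rows", "data": {
  "commands": [
    [[0,0.035,0],[0,0,0]],
    [[0,0.07,0],[0,0,0]],
    [[0,0.1,0],[0,0,0]],
    [[0,0.122,0],[0,0,0]],
    [[0,0.122,-0.03],[0,0,0]],
    [[0,0.122,-0.06],[0,0,0]],
    [[0,0.122,-0.085],[0,0,0]],
    [[0,0.122,-0.1],[0,0,0]],
    [[0,0.122,-0.1],[0,0,0]],
    [[0,0.122,-0.1],[0,0,0]]
  ]
}}

```text
t: 10.27
tool_pos: [0.5165, 0.0063, 0.0887]
tool_rot: [-3.141, 0.002, 0.115]
contact_force: [0.3, 0.3, -0.7]
gripper_width: 0.0522
grip_force: 69.1
```

Run:
```python
from h import *
S=cam('scene')
o=r.observe(); print(o['tool_pos'],o['tool_rot'],o['contact_force'])
cv2.imwrite('pics/p3.png',cv2.resize(S['im'][170:260,285:405],(800,600),interpolation=cv2.INTER_CUBIC))
```

```text
[0.51736925 0.00628283 0.08958347] [ 3.14151651e+00 -4.67424637e-04  1.14727618e-01] [-0.00350503  0.43819132 -0.98764756]
```

View pics/p3.png

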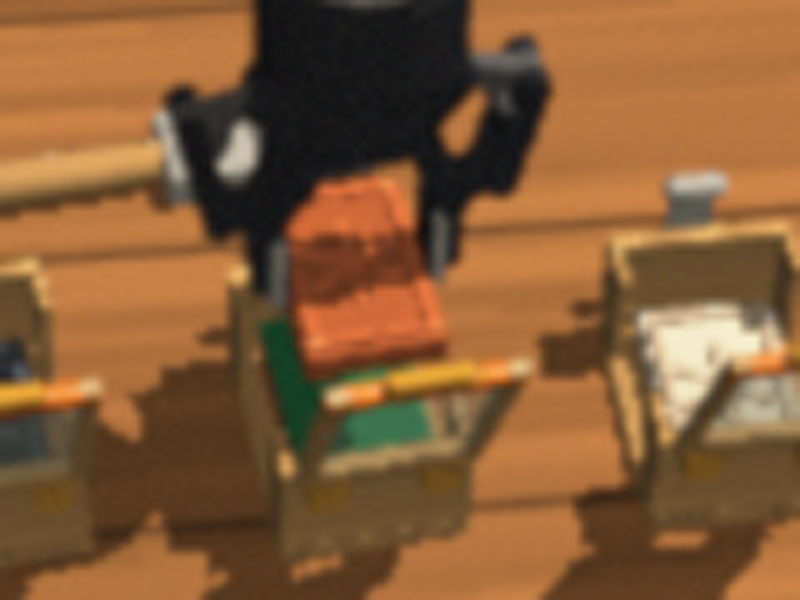

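The tile is gripped level and aligned over the case. Lowering it.

Request:
{"op": "send_rows", "data": {
  "commands": [
    [[0,0,-0.012],[0,0,0]],
    [[0,0,-0.024],[0,0,0]],
    [[0,0,-0.036],[0,0,0]],
    [[0,0,-0.047],[0,0,0]],
    [[0,0,-0.054],[0,0,0]],
    [[0,0,-0.058],[0,0,0]],
    [[0,0,-0.058],[0,0,0]]
  ]
}}

```text
t: 10.9
tool_pos: [0.5168, 0.0063, 0.0307]
tool_rot: [-3.141, 0.001, 0.115]
contact_force: [-0.5, 0.7, -2.0]
gripper_width: 0.0523
grip_force: 69.2
```

Request:
{"op": "send_rows", "data": {
  "commands": [
    [[0,0,0],[0,0,0]],
    [[0,0,0],[0,0,0]],
    [[0,0,0],[0,0,0]],
    [[0,0,0],[0,0,0]],
    [[0,0,0.03],[0,0,0]],
    [[0,0,0.07],[0,0,0]],
    [[0,0,0.11],[0,0,0]],
    [[0,0,0.15],[0,0,0]],
    [[0,0,0.19],[0,0,0]]
  ],
  "jaw": 90
}}

```text
t: 11.65
tool_pos: [0.5165, 0.0064, 0.223]
tool_rot: [-3.142, 0.0, 0.115]
contact_force: [0.5, 0.4, 0.4]
gripper_width: 0.077
grip_force: 0.0
```

Request:
{"op": "send_rows", "data": {
  "commands": [
    [[0.085,-0.302,0.01],[0,0,-0.035]],
    [[0.085,-0.302,0.01],[0,0,-0.035]],
    [[0.085,-0.302,0.01],[0,0,-0.035]],
    [[0.085,-0.302,0.01],[0,0,-0.035]],
    [[0.085,-0.302,0.01],[0,0,-0.035]],
    [[0.085,-0.302,0.01],[0,0,-0.035]],
    [[0.085,-0.302,0.01],[0,0,-0.035]],
    [[0.085,-0.302,0.01],[0,0,-0.035]],
    [[0.085,-0.302,0.01],[0,0,-0.035]],
    [[0.085,-0.302,-0.03],[0,0,-0.035]],
    [[0.085,-0.302,-0.07],[0,0,-0.035]],
    [[0.085,-0.302,-0.07],[0,0,-0.035]]
  ],
  "jaw": 100
}}

```text
t: 12.65
tool_pos: [0.597, -0.2928, 0.1432]
tool_rot: [-3.134, 0.011, 0.08]
contact_force: [-3.0, 0.1, -2.2]
gripper_width: 0.0854
grip_force: 0.0
```

Run:
```python
from h import *
T,S=cam('top'),cam('scene')
o=r.observe(); print(o['tool_pos'],o['tool_rot'])
show('Tterrin',blobs(T,*H['terr'],.046,100,roi=(270,140,340,220)))
show('S',blobs(S,*H['green'],.008,60,roi=(190,180,260,300)))
show('T',blobs(T,*H['green'],.008,60,roi=(360,120,425,260)))
show('Tmarb',blobs(T,*H['white'],.016,100,roi=(175,200,235,255)))
```

```text
[ 0.60091106 -0.29452353  0.15000387] [-3.13939463  0.00336812  0.08022949]
Tterrin px=[302.4 178.3] a=546 xy=(516.1, 6.9) ls=(86.8, 56.8) yaw=7.1
S px=[216.2 270.1] a=569 xy=(606.9, -295.8) ls=(84.4, 51.9) yaw=4.8
T px=[398.8 153.3] a=74 xy=(591.8, -275.0) ls=(59.9, 23.2) yaw=-19.1
Tmarb px=[203.9 229.5] a=511 xy=(368.6, 286.4) ls=(84.9, 53.8) yaw=0.5
```

The terracotta tile is in at (516,7). Picking up the second sheet.

Request:
{"op": "send_rows", "data": {
  "commands": [
    [[0,0,-0.04],[0,0,0]],
    [[0,0,-0.08],[0,0,0]],
    [[0,0,-0.11],[0,0,0]],
    [[0,0,-0.125],[0,0,0]],
    [[0,0,-0.125],[0,0,0]],
    [[0,0,-0.125],[0,0,0]]
  ]
}}

```text
t: 13.25
tool_pos: [0.6033, -0.296, 0.0278]
tool_rot: [3.141, -0.002, 0.08]
contact_force: [0.0, -1.0, 0.6]
gripper_width: 0.0853
grip_force: 0.0
```

Request:
{"op": "send_rows", "data": {
  "commands": [
    [[0,0,-0.02],[0,0,0]],
    [[0,0,-0.031],[0,0,0]],
    [[0,0,-0.031],[0,0,0]]
  ]
}}

```text
t: 13.5
tool_pos: [0.602, -0.2956, -0.0047]
tool_rot: [-3.142, 0.0, 0.08]
contact_force: [-0.7, 0.7, -1.2]
gripper_width: 0.0855
grip_force: 0.0
```

Request:
{"op": "send_rows", "data": {
  "commands": [
    [[0,0,0],[0,0,0]],
    [[0,0,0],[0,0,0]],
    [[0,0,0],[0,0,0]],
    [[0,0,0],[0,0,0]],
    [[0,0,0],[0,0,0]],
    [[0,0,0],[0,0,0]],
    [[0,0,0],[0,0,0]],
    [[0,0,0],[0,0,0]]
  ],
  "jaw": 40,
  "newtons": 30
}}

```text
t: 14.17
tool_pos: [0.6029, -0.2961, -0.0034]
tool_rot: [3.141, -0.002, 0.08]
contact_force: [-1.7, -0.1, 6.7]
gripper_width: 0.0531
grip_force: 33.4
```

Request:
{"op": "send_rows", "data": {
  "commands": [
    [[0,0,0.02],[0,0,0]],
    [[0,0,0.06],[0,0,0]],
    [[0,0,0.1],[0,0,0]],
    [[-0.02,0,0.135],[0,0,0]],
    [[-0.05,0.01,0.16],[0,0,-0.02]],
    [[-0.08,0.035,0.18],[0,0,-0.04]],
    [[-0.085,0.075,0.19],[0,0,-0.05]],
    [[-0.085,0.115,0.19],[0,0,-0.05]],
    [[-0.085,0.155,0.19],[0,0,-0.05]],
    [[-0.085,0.195,0.19],[0,0,-0.05]],
    [[-0.085,0.235,0.19],[0,0,-0.05]],
    [[-0.085,0.275,0.19],[0,0,-0.05]]
  ]
}}

```text
t: 15.17
tool_pos: [0.5168, -0.019, 0.1858]
tool_rot: [3.141, -0.001, 0.029]
contact_force: [0.9, -0.5, 0.2]
gripper_width: 0.0533
grip_force: 32.0
```

Request:
{"op": "send_rows", "data": {
  "commands": [
    [[0,0.04,0],[0,0,0]],
    [[0,0.08,0],[0,0,0]],
    [[0,0.12,0],[0,0,0]],
    [[0,0.155,0],[0,0,0]],
    [[0,0.171,0],[0,0,0]],
    [[0,0.171,-0.03],[0,0,0]],
    [[0,0.171,-0.065],[0,0,0]],
    [[0,0.171,-0.1],[0,0,0]],
    [[0,0.171,-0.115],[0,0,0]],
    [[0,0.171,-0.115],[0,0,0]],
    [[0,0.171,-0.115],[0,0,0]]
  ]
}}

```text
t: 16.08
tool_pos: [0.5167, 0.1503, 0.0699]
tool_rot: [3.141, 0.001, 0.03]
contact_force: [1.1, 0.8, -0.6]
gripper_width: 0.0532
grip_force: 31.9
```

Measured (0.517, 0.150) with the grip holding. Lowering to about 0.020.

Request:
{"op": "send_rows", "data": {
  "commands": [
    [[0,0.001,-0.012],[0,0,0]],
    [[0,0.001,-0.024],[0,0,0]],
    [[0,0.001,-0.036],[0,0,0]],
    [[0,0.001,-0.045],[0,0,0]],
    [[0,0.001,-0.051],[0,0,0]],
    [[0,0.001,-0.051],[0,0,0]]
  ]
}}

```text
t: 16.58
tool_pos: [0.5166, 0.1512, 0.0186]
tool_rot: [3.141, 0.001, 0.03]
contact_force: [-0.8, -0.0, -0.8]
gripper_width: 0.0527
grip_force: 32.5
```

Request:
{"op": "send_rows", "data": {
  "commands": [
    [[0,0,0],[0,0,0]],
    [[0,0,0],[0,0,0]],
    [[0,0,0],[0,0,0]],
    [[0,0,0],[0,0,0]],
    [[0,0,0.03],[0,0,0]],
    [[0,0,0.07],[0,0,0]],
    [[0,0,0.11],[0,0,0]],
    [[0,0,0.15],[0,0,0]],
    [[0,0,0.18],[0,0,0]]
  ],
  "jaw": 90
}}

```text
t: 17.33
tool_pos: [0.5176, 0.1515, 0.2022]
tool_rot: [-3.141, -0.003, 0.03]
contact_force: [1.3, 0.1, 0.7]
gripper_width: 0.0767
grip_force: 0.0
```

Request:
{"op": "send_rows", "data": {
  "commands": [
    [[-0.148,0.135,0.0],[0,0,-0.01]],
    [[-0.148,0.135,0.0],[0,0,-0.01]],
    [[-0.148,0.135,0.0],[0,0,-0.01]],
    [[-0.148,0.135,0.0],[0,0,-0.01]],
    [[-0.148,0.135,0.0],[0,0,-0.01]],
    [[-0.148,0.135,-0.04],[0,0,-0.01]],
    [[-0.148,0.135,-0.08],[0,0,-0.01]],
    [[-0.148,0.135,-0.11],[0,0,-0.01]],
    [[-0.148,0.135,-0.13],[0,0,-0.01]],
    [[-0.148,0.135,-0.13],[0,0,-0.01]],
    [[-0.148,0.135,-0.13],[0,0,-0.01]]
  ],
  "jaw": 100
}}

```text
t: 18.25
tool_pos: [0.3684, 0.2859, 0.0684]
tool_rot: [3.14, 0.002, 0.02]
contact_force: [-0.5, 0.6, -0.1]
gripper_width: 0.0854
grip_force: 0.0
```

Run:
```python
from h import *
T,S=cam('top'),cam('scene')
o=r.observe(); print(o['tool_pos'],o['tool_rot'])
show('Tgr',blobs(T,*H['green'],.03,100,roi=(220,130,340,220)))
show('Tmarb',blobs(T,*H['white'],.016,30,roi=(175,200,235,255)))
cv2.imwrite('pics/p4.png',np.hstack([cv2.resize(c['im'][a:b,p:q],(390,390),interpolation=cv2.INTER_CUBIC) for c,a,b,p,q in((T,140,230,205,295),(S,150,230,390,470))]))
```

```text
[0.36976829 0.28683486 0.07008793] [-3.14058940e+00 -1.38121717e-03  1.96032509e-02]
Tgr px=[250.9 175.4] a=497 xy=(517.1, 151.0) ls=(83.6, 53.3) yaw=2.4
Tmarb px=[204.6 218.3] a=180 xy=(394.5, 287.2) ls=(54.1, 33.2) yaw=-89.6
Tmarb px=[205.7 238.7] a=115 xy=(338.7, 286.8) ls=(55.9, 24.2) yaw=-87.4
```

View pics/p4.png

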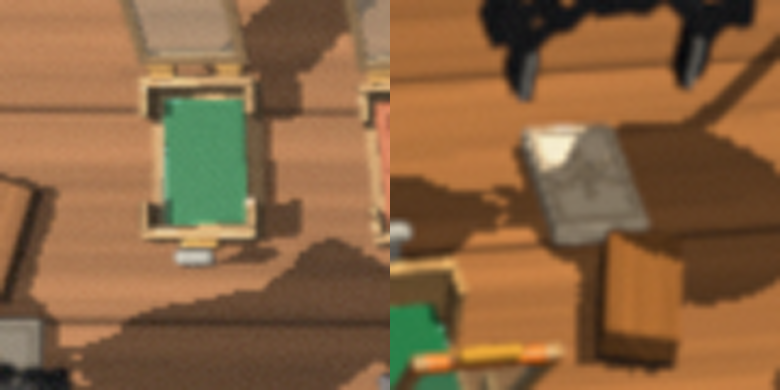

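The sheet lies flat in the marble case at (517,151), and the gripper straddles the marble tile at (369,287). Grasping.

Request:
{"op": "send_rows", "data": {
  "commands": [
    [[0,0,-0.025],[0,0,0]],
    [[0,0,-0.05],[0,0,0]],
    [[0,0,-0.065],[0,0,0]],
    [[0,0,-0.0695],[0,0,0]],
    [[0,0,-0.0695],[0,0,0]]
  ]
}}

```text
t: 18.77
tool_pos: [0.3694, 0.2865, -0.0001]
tool_rot: [-3.141, -0.0, 0.02]
contact_force: [0.3, 0.3, -0.1]
gripper_width: 0.0853
grip_force: 0.0
```

Request:
{"op": "send_rows", "data": {
  "commands": [
    [[0,0,0],[0,0,0]],
    [[0,0,0],[0,0,0]],
    [[0,0,0],[0,0,0]],
    [[0,0,0],[0,0,0]],
    [[0,0,0],[0,0,0]],
    [[0,0,0],[0,0,0]],
    [[0,0,0],[0,0,0]],
    [[0,0,0],[0,0,0]]
  ],
  "jaw": 40,
  "newtons": 60
}}

```text
t: 19.43
tool_pos: [0.3699, 0.287, 0.0011]
tool_rot: [-3.14, -0.002, 0.02]
contact_force: [-0.8, -1.9, 10.4]
gripper_width: 0.0526
grip_force: 61.8
```

Request:
{"op": "send_rows", "data": {
  "commands": [
    [[0,0,0.02],[0,0,0]],
    [[0,0,0.055],[0,0,0]],
    [[0,0,0.095],[0,0,0]],
    [[0,0,0.13],[0,0,0]],
    [[0.015,-0.015,0.15],[0,0,0.01]],
    [[0.04,-0.04,0.15],[0,0,0.01]],
    [[0.07,-0.065,0.15],[0,0,0.01]],
    [[0.1,-0.09,0.15],[0,0,0.01]],
    [[0.125,-0.115,0.15],[0,0,0.01]],
    [[0.148,-0.135,0.15],[0,0,0.01]],
    [[0.148,-0.135,0.13],[0,0,0.01]],
    [[0.148,-0.135,0.13],[0,0,0.01]]
  ]
}}

```text
t: 20.43
tool_pos: [0.5167, 0.1496, 0.1281]
tool_rot: [3.141, 0.002, 0.027]
contact_force: [-1.3, -0.1, -1.9]
gripper_width: 0.0525
grip_force: 65.2
```

Run:
```python
from h import *
S=cam('scene')
o=r.observe(); print(o['tool_pos'],o['tool_rot'],o['gripper_width'])
cv2.imwrite('pics/p5.png',cv2.resize(S['im'][140:250,340:480],(700,550),interpolation=cv2.INTER_CUBIC))
```

```text
[0.51574749 0.15028719 0.12869236] [3.1409242  0.00326165 0.02813736] 0.052246845518208955
```

View pics/p5.png

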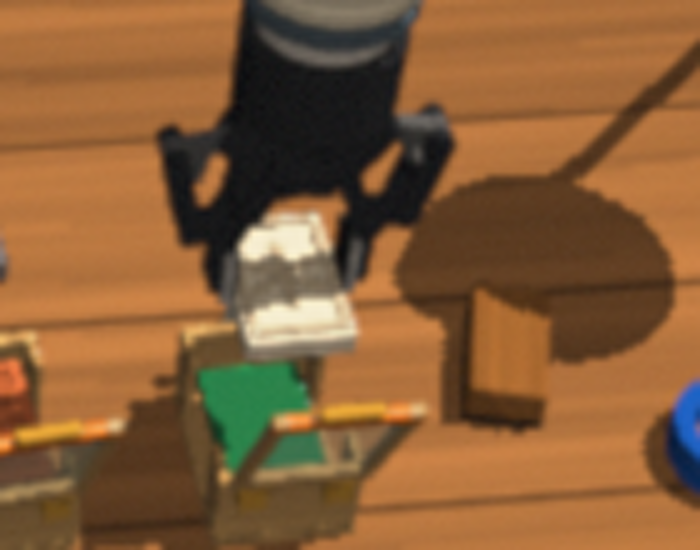

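The marble tile is level above its case. Lower and release.

Request:
{"op": "send_rows", "data": {
  "commands": [
    [[0,0,-0.02],[0,0,0]],
    [[0,0,-0.04],[0,0,0]],
    [[0,0,-0.055],[0,0,0]],
    [[0,0,-0.068],[0,0,0]],
    [[0,0,-0.08],[0,0,0]],
    [[0,0,-0.09],[0,0,0]],
    [[0,0,-0.097],[0,0,0]],
    [[0,0,-0.097],[0,0,0]]
  ]
}}

```text
t: 21.15
tool_pos: [0.5167, 0.1517, 0.0319]
tool_rot: [3.142, 0.001, 0.03]
contact_force: [-0.1, 0.3, -1.8]
gripper_width: 0.0524
grip_force: 65.3
```

Request:
{"op": "send_rows", "data": {
  "commands": [
    [[0,0,0],[0,0,0]],
    [[0,0,0],[0,0,0]],
    [[0,0,0],[0,0,0]],
    [[0,0,0],[0,0,0]],
    [[0,0,0.03],[0,0,0]],
    [[0,0,0.07],[0,0,0]],
    [[0,0,0.11],[0,0,0]],
    [[0,0,0.15],[0,0,0]],
    [[0,0,0.19],[0,0,0]],
    [[0,0,0.22],[0,0,0]]
  ],
  "jaw": 90
}}

```text
t: 21.98
tool_pos: [0.5176, 0.1515, 0.2565]
tool_rot: [-3.141, -0.004, 0.03]
contact_force: [1.0, -0.0, 0.1]
gripper_width: 0.0768
grip_force: 0.0
```

Both tiles are placed. Next I'll shut the jaws and go behind the marble cover, checking the placement on the way.

Request:
{"op": "send_rows", "data": {
  "commands": [
    [[0.155,0.004,0.0],[0,0,0]],
    [[0.155,0.004,0.0],[0,0,0]],
    [[0.155,0.004,0.0],[0,0,0]],
    [[0.155,0.004,0.0],[0,0,0]],
    [[0.155,0.004,0.0],[0,0,0]],
    [[0.155,0.004,-0.035],[0,0,0]],
    [[0.155,0.004,-0.07],[0,0,0]],
    [[0.155,0.004,-0.105],[0,0,0]],
    [[0.155,0.004,-0.105],[0,0,0]],
    [[0.155,0.004,-0.105],[0,0,0]]
  ],
  "jaw": 0,
  "newtons": 40
}}

```text
t: 22.82
tool_pos: [0.6703, 0.155, 0.1461]
tool_rot: [3.141, 0.005, 0.03]
contact_force: [-0.6, 0.4, 1.2]
gripper_width: -0.0
grip_force: 0.0
```

Run:
```python
from h import *
T,S=cam('top'),cam('scene')
o=r.observe(); print(o['tool_pos'],o['tool_rot'],o['gripper_width'],o['contact_force'])
show('Tmarb',blobs(T,*H['white'],.046,30,roi=(220,130,280,220)))
cv2.imwrite('pics/p6.png',np.hstack([cv2.resize(c['im'][a:b,p:q],(390,330),interpolation=cv2.INTER_CUBIC) for c,a,b,p,q in((T,110,210,220,338),(S,170,270,335,453))]))
```

```text
[0.67317257 0.15563789 0.1498877 ] [-3.14105584e+00 -2.87217026e-03  2.98000494e-02] 3.3502845720867695e-06 [-0.11785896  0.04356367  1.04342131]
Tmarb px=[259.  176.1] a=111 xy=(516.9, 127.1) ls=(84.5, 15.9) yaw=8.5
```

View pics/p6.png

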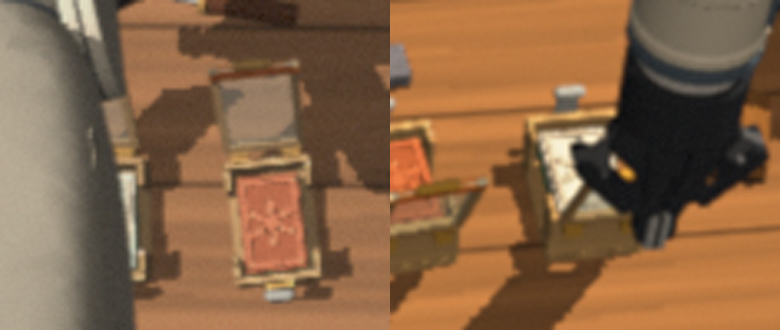

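The terracotta tile sits neatly in its case, and the shut fingers are behind the marble cover. Sweeping it over along its arc.

Request:
{"op": "send_rows", "data": {
  "commands": [
    [[-0.025,-0.001,0],[0,0,0]],
    [[-0.05,-0.0015,0],[0,0,0]],
    [[-0.07,-0.002,0],[0,0,0]],
    [[-0.081,-0.0024,0.001],[0,0,0]],
    [[-0.094,-0.003,0.002],[0,0,0]],
    [[-0.107,-0.003,0.002],[0,0,0]],
    [[-0.119,-0.0036,0],[0,0,0]],
    [[-0.131,-0.004,-0.005],[0,0,0]],
    [[-0.143,-0.0043,-0.011],[0,0,0]],
    [[-0.155,-0.0047,-0.018],[0,0,0]],
    [[-0.165,-0.005,-0.027],[0,0,0]],
    [[-0.174,-0.005,-0.037],[0,0,0]]
  ]
}}

```text
t: 23.92
tool_pos: [0.5014, 0.1512, 0.1134]
tool_rot: [-3.14, -0.009, 0.03]
contact_force: [4.1, -0.6, 2.3]
gripper_width: -0.0001
grip_force: 1.8
```

Request:
{"op": "send_rows", "data": {
  "commands": [
    [[-0.006,0,-0.008],[0,0,0]],
    [[-0.011,0,-0.016],[0,0,0]],
    [[-0.015,0,-0.025],[0,0,0]],
    [[-0.018,-0.001,-0.033],[0,0,0]],
    [[-0.02,-0.001,-0.041],[0,0,0]],
    [[-0.021,-0.001,-0.046],[0,0,0]],
    [[-0.021,-0.001,-0.05],[0,0,0]],
    [[-0.021,-0.001,-0.052],[0,0,0]]
  ]
}}

```text
t: 24.58
tool_pos: [0.4759, 0.1491, 0.0576]
tool_rot: [3.141, 0.003, 0.03]
contact_force: [-1.7, -0.3, 9.8]
gripper_width: -0.0002
grip_force: 5.5
```

Request:
{"op": "send_rows", "data": {
  "commands": [
    [[0,0,-0.001],[0,0,0]],
    [[0,0,-0.002],[0,0,0]],
    [[0,0,-0.002],[0,0,0]]
  ]
}}

```text
t: 24.83
tool_pos: [0.476, 0.1491, 0.0565]
tool_rot: [3.141, 0.002, 0.03]
contact_force: [-3.9, -1.5, 14.3]
gripper_width: 0.0001
grip_force: 7.1
```

Request:
{"op": "send_rows", "data": {
  "commands": [
    [[0,0,-0.001],[0,0,0]],
    [[0,0,-0.003],[0,0,0]],
    [[0,0,-0.003],[0,0,0]],
    [[0,0,-0.003],[0,0,0]]
  ]
}}

```text
t: 25.17
tool_pos: [0.476, 0.1491, 0.0542]
tool_rot: [3.141, 0.002, 0.03]
contact_force: [-5.4, -0.7, 21.2]
gripper_width: -0.0001
grip_force: 10.9
```

Request:
{"op": "send_rows", "data": {
  "commands": [
    [[0,0,0.005],[0,0,0]],
    [[0,0,0.01],[0,0,0]],
    [[0,0,0.01],[0,0,0]],
    [[0,0,0.01],[0,0,0]]
  ]
}}

```text
t: 25.5
tool_pos: [0.4765, 0.1492, 0.0631]
tool_rot: [3.141, 0.001, 0.03]
contact_force: [0.4, -0.4, -1.4]
gripper_width: 0.0002
grip_force: 0.0
```

The force drops to zero 6 mm up, so the cover did not follow and is held. On to the terracotta cover.

Request:
{"op": "send_rows", "data": {
  "commands": [
    [[0,0,0.04],[0,0,0]],
    [[0,0,0.08],[0,0,0]],
    [[0,0,0.12],[0,0,0]],
    [[0,0,0.16],[0,0,0]],
    [[0,0,0.187],[0,0,0]],
    [[0.195,-0.125,0.187],[0,0,0.085]],
    [[0.195,-0.125,0.187],[0,0,0.085]],
    [[0.195,-0.125,0.187],[0,0,0.085]],
    [[0.195,-0.125,0.187],[0,0,0.085]],
    [[0.195,-0.125,0.187],[0,0,0.085]],
    [[0.195,-0.125,0.187],[0,0,0.085]],
    [[0.195,-0.125,0.187],[0,0,0.085]]
  ]
}}

```text
t: 26.5
tool_pos: [0.675, 0.0213, 0.2489]
tool_rot: [3.141, -0.0, 0.112]
contact_force: [-0.3, 0.3, 0.2]
gripper_width: -0.0001
grip_force: 0.0
```

Request:
{"op": "send_rows", "data": {
  "commands": [
    [[0,0,-0.03],[0,0,0]],
    [[0,0,-0.065],[0,0,0]],
    [[0,0,-0.1],[0,0,0]],
    [[0,0,-0.1],[0,0,0]],
    [[0,0,-0.1],[0,0,0]]
  ]
}}

```text
t: 26.92
tool_pos: [0.6697, 0.0247, 0.1482]
tool_rot: [-3.141, 0.006, 0.115]
contact_force: [0.6, 0.7, 0.9]
gripper_width: 0.0
grip_force: 0.0
```

Run:
```python
from h import *
T,S=cam('top'),cam('scene')
o=r.observe(); print(o['tool_pos'],o['tool_rot'],o['gripper_width'],o['contact_force'])
cv2.imwrite('pics/p7.png',np.hstack([cv2.resize(c['im'][a:b,p:q],(390,330),interpolation=cv2.INTER_CUBIC) for c,a,b,p,q in((T,110,210,220,338),(S,170,270,335,453))]))
```

```text
[0.6728248  0.02466416 0.15218153] [ 3.14149582e+00 -1.82713640e-03  1.15070655e-01] -0.00038533888759228243 [0.64830091 0.30150715 0.26722652]
```

View pics/p7.png

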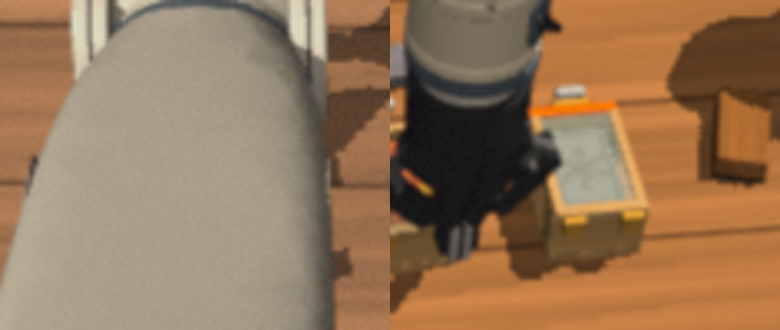

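The marble cover is shut flat under its catch, with the strip at the catch end. Same sweep for terracotta.

Request:
{"op": "send_rows", "data": {
  "commands": [
    [[-0.025,-0.003,0],[0,0,0]],
    [[-0.05,-0.006,0],[0,0,0]],
    [[-0.07,-0.008,0],[0,0,0]],
    [[-0.081,-0.009,0.001],[0,0,0]],
    [[-0.094,-0.011,0.002],[0,0,0]],
    [[-0.107,-0.012,0.002],[0,0,0]],
    [[-0.119,-0.014,0],[0,0,0]],
    [[-0.131,-0.015,-0.005],[0,0,0]],
    [[-0.143,-0.0165,-0.011],[0,0,0]],
    [[-0.155,-0.018,-0.018],[0,0,0]],
    [[-0.165,-0.019,-0.027],[0,0,0]],
    [[-0.173,-0.02,-0.037],[0,0,0]]
  ]
}}

```text
t: 28.02
tool_pos: [0.5018, 0.0044, 0.116]
tool_rot: [3.141, -0.008, 0.115]
contact_force: [4.0, -0.0, 1.5]
gripper_width: 0.0002
grip_force: 1.7
```

Request:
{"op": "send_rows", "data": {
  "commands": [
    [[-0.006,-0.001,-0.008],[0,0,0]],
    [[-0.011,-0.001,-0.016],[0,0,0]],
    [[-0.015,-0.002,-0.025],[0,0,0]],
    [[-0.018,-0.002,-0.033],[0,0,0]],
    [[-0.02,-0.002,-0.041],[0,0,0]],
    [[-0.021,-0.002,-0.046],[0,0,0]],
    [[-0.021,-0.002,-0.051],[0,0,0]],
    [[-0.021,-0.002,-0.055],[0,0,0]],
    [[-0.021,-0.002,-0.055],[0,0,0]]
  ]
}}

```text
t: 28.77
tool_pos: [0.4771, 0.0023, 0.0577]
tool_rot: [-3.141, 0.002, 0.115]
contact_force: [-0.8, 0.1, 10.2]
gripper_width: -0.0001
grip_force: 5.2
```

Request:
{"op": "send_rows", "data": {
  "commands": [
    [[0,0,-0.002],[0,0,0]],
    [[0,0,-0.004],[0,0,0]],
    [[0,0,-0.005],[0,0,0]],
    [[0,0,-0.005],[0,0,0]]
  ]
}}

```text
t: 29.1
tool_pos: [0.4772, 0.0023, 0.0539]
tool_rot: [-3.141, 0.002, 0.115]
contact_force: [-4.7, -0.5, 21.8]
gripper_width: 0.0
grip_force: 11.5
```

Request:
{"op": "send_rows", "data": {
  "commands": [
    [[0,0,0.005],[0,0,0]],
    [[0,0,0.011],[0,0,0]],
    [[0,0,0.011],[0,0,0]],
    [[0,0,0.011],[0,0,0]]
  ]
}}

```text
t: 29.43
tool_pos: [0.4773, 0.0024, 0.0641]
tool_rot: [-3.141, 0.001, 0.115]
contact_force: [0.5, 0.7, 0.3]
gripper_width: -0.0001
grip_force: 0.0
```

Held. Now the slate cover.

Request:
{"op": "send_rows", "data": {
  "commands": [
    [[0,0,0.04],[0,0,0]],
    [[0,0,0.08],[0,0,0]],
    [[0,0,0.12],[0,0,0]],
    [[0,0,0.16],[0,0,0]],
    [[0,0,0.187],[0,0,0]],
    [[0.191,-0.123,0.187],[0,0,0]],
    [[0.191,-0.123,0.187],[0,0,0]],
    [[0.191,-0.123,0.187],[0,0,0]],
    [[0.191,-0.123,0.187],[0,0,0]],
    [[0.191,-0.123,0.187],[0,0,0]],
    [[0.191,-0.123,0.187],[0,0,0]],
    [[0.191,-0.123,0.187],[0,0,0]]
  ]
}}

```text
t: 30.43
tool_pos: [0.6715, -0.1231, 0.2495]
tool_rot: [3.141, 0.0, 0.113]
contact_force: [-1.3, 0.2, 0.4]
gripper_width: -0.0004
grip_force: 0.0
```

Request:
{"op": "send_rows", "data": {
  "commands": [
    [[0,0,-0.03],[0,0,0]],
    [[0,0,-0.065],[0,0,0]],
    [[0,0,-0.1],[0,0,0]],
    [[0,0,-0.1],[0,0,0]],
    [[0,0,-0.1],[0,0,0]]
  ]
}}

```text
t: 30.85
tool_pos: [0.6666, -0.1198, 0.1491]
tool_rot: [-3.14, 0.006, 0.115]
contact_force: [0.3, -0.3, 1.4]
gripper_width: 0.0
grip_force: 0.0
```

Request:
{"op": "send_rows", "data": {
  "commands": [
    [[-0.025,-0.003,0],[0,0,0]],
    [[-0.05,-0.006,0],[0,0,0]],
    [[-0.07,-0.008,0],[0,0,0]],
    [[-0.081,-0.009,0.001],[0,0,0]],
    [[-0.094,-0.011,0.002],[0,0,0]],
    [[-0.107,-0.012,0.002],[0,0,0]],
    [[-0.119,-0.014,0],[0,0,0]],
    [[-0.131,-0.015,-0.005],[0,0,0]],
    [[-0.143,-0.0165,-0.011],[0,0,0]],
    [[-0.155,-0.018,-0.018],[0,0,0]],
    [[-0.165,-0.019,-0.027],[0,0,0]],
    [[-0.173,-0.02,-0.037],[0,0,0]]
  ]
}}

```text
t: 31.85
tool_pos: [0.4984, -0.1413, 0.1171]
tool_rot: [3.139, -0.006, 0.115]
contact_force: [2.5, 0.1, 1.8]
gripper_width: 0.0001
grip_force: 1.7
```

Request:
{"op": "send_rows", "data": {
  "commands": [
    [[-0.006,-0.001,-0.008],[0,0,0]],
    [[-0.011,-0.001,-0.016],[0,0,0]],
    [[-0.015,-0.002,-0.025],[0,0,0]],
    [[-0.018,-0.002,-0.033],[0,0,0]],
    [[-0.02,-0.002,-0.041],[0,0,0]],
    [[-0.021,-0.002,-0.046],[0,0,0]],
    [[-0.021,-0.002,-0.051],[0,0,0]],
    [[-0.021,-0.002,-0.055],[0,0,0]],
    [[-0.021,-0.002,-0.055],[0,0,0]]
  ]
}}

```text
t: 32.6
tool_pos: [0.474, -0.1424, 0.0585]
tool_rot: [-3.141, 0.002, 0.115]
contact_force: [-0.9, 0.1, 6.8]
gripper_width: 0.0
grip_force: 3.8
```

Request:
{"op": "send_rows", "data": {
  "commands": [
    [[0,0,-0.002],[0,0,0]],
    [[0,0,-0.004],[0,0,0]],
    [[0,0,-0.005],[0,0,0]],
    [[0,0,-0.005],[0,0,0]]
  ]
}}

```text
t: 32.93
tool_pos: [0.4741, -0.1424, 0.0549]
tool_rot: [-3.141, 0.002, 0.115]
contact_force: [-5.3, 1.5, 19.3]
gripper_width: -0.0001
grip_force: 10.0
```

Request:
{"op": "send_rows", "data": {
  "commands": [
    [[0,0,0.005],[0,0,0]],
    [[0,0,0.011],[0,0,0]],
    [[0,0,0.011],[0,0,0]],
    [[0,0,0.011],[0,0,0]]
  ]
}}

```text
t: 33.27
tool_pos: [0.4746, -0.1425, 0.0653]
tool_rot: [-3.141, 0.001, 0.115]
contact_force: [-0.3, -0.5, -0.4]
gripper_width: -0.0002
grip_force: 0.0
```

Rise and move aside toward the start side, then make a final check.

Request:
{"op": "send_rows", "data": {
  "commands": [
    [[0,0,0.04],[0,0,0]],
    [[0,0,0.08],[0,0,0]],
    [[0,0,0.12],[0,0,0]],
    [[0,0,0.16],[0,0,0]],
    [[0,0,0.2],[0,0,0]],
    [[-0.1,-0.35,0.2],[0,0,0]],
    [[-0.1,-0.35,0.2],[0,0,0]],
    [[-0.1,-0.35,0.2],[0,0,0]],
    [[-0.1,-0.35,0.2],[0,0,0]],
    [[-0.1,-0.35,0.2],[0,0,0]],
    [[-0.1,-0.35,0.2],[0,0,0]],
    [[-0.1,-0.35,0.2],[0,0,0]]
  ]
}}

```text
t: 34.27
tool_pos: [0.3936, -0.4246, 0.2647]
tool_rot: [-3.14, 0.001, 0.115]
contact_force: [1.7, -0.7, -0.2]
gripper_width: 0.0001
grip_force: 0.0
```

Request:
{"op": "send_rows", "data": {
  "commands": [
    [[-0.02,-0.1,0],[0,0,0]],
    [[-0.02,-0.1,0],[0,0,0]],
    [[-0.02,-0.1,0],[0,0,0]],
    [[-0.02,-0.1,0],[0,0,0]],
    [[-0.02,-0.1,0],[0,0,0]]
  ]
}}

```text
t: 34.68
tool_pos: [0.374, -0.5233, 0.264]
tool_rot: [-3.139, 0.001, 0.113]
contact_force: [-0.8, 0.6, -0.3]
gripper_width: -0.0005
grip_force: 0.0
```

Run:
```python
from h import *
T,S=cam('top'),cam('scene')
cv2.imwrite('pics/p8.png',np.vstack([cv2.resize(S['im'][180:270,250:430],(600,300),interpolation=cv2.INTER_CUBIC),cv2.resize(T['im'][140:230,190:370],(600,300),interpolation=cv2.INTER_CUBIC)]))
```

```text
(no output)
```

View pics/p8.png

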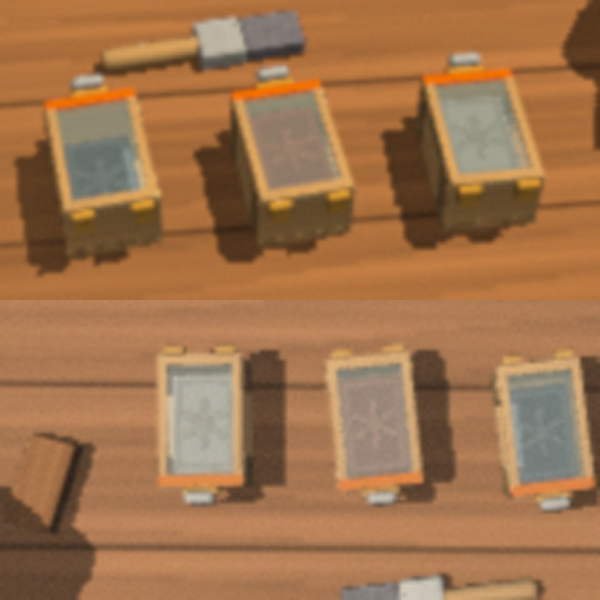

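All three covers lie flat under their catches. Before handing in, one numeric check that no loose slate tile is lying about.

Run:
```python
from h import *
for n in('top','scene'): show(n,blobs(cam(n),(95,30,20),(130,160,130),.016,200,1500))
```

```text
scene px=[ 47.4 143.9] a=1007 xy=(62.3, -845.5) ls=(286.6, 75.0) yaw=0.1
scene px=[73.4 22. ] a=850 xy=(-731.9, -975.8) ls=(320.4, 136.4) yaw=20.5
scene px=[352.6  48.3] a=662 xy=(-393.9, 179.7) ls=(279.5, 93.7) yaw=-16.1
scene px=[358.9 365.3] a=276 xy=(881.7, 11.2) ls=(72.2, 41.7) yaw=28.1
```

```bash
python3 -c "
from workcell import r
print(r.sign_off())"
```

```text
the job is handed in; nothing more can be done
None
```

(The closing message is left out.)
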